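Stamp the tailor's order ticket with the self-inking stamp

TASK

Take the red self-inking stamp out of its tray, stand it flat and square inside the red printed box of the order ticket with its white-label side towards the near, bare end of the ticket (away from the green spine), press its head slowly and straight down right onto its stop, firmly but without ramming or forcing it, and keep it down for a good half second. Then let the head spring fully up and stand the stamp back upright in the tray bay it came from. Press the stamp down nowhere else, do not slide it while it is down, and leave the blue stamp, the mug and the thread cones as they stand.

Things in the scene. Friction and masses are not known exactly. Their poses are not given: they have to be found in the camera images.
- stamp: Self-inking office stamp, loose, about 140 g: a black open frame whose foot is 42 mm deep (x) x 70 mm wide (y), with a red spring head (hood) over it; 95.5 mm tall with the head up. Origin: centre of the foot's underside; z up, -x is the front (white-label side), y along its width. At the start it stands in one of the two tray bays.
- stamp_top (a point): Middle of the top of the red head, 95.5 mm above the foot's underside when up. The head is a flat-sided block 38 mm deep (x) x 66 mm wide (y), its sides from 38 to 95 mm above the foot's underside when up: grip it front to back (38 mm); push it down in that grip or from on top. White label on its front (-x) face, white strip along the front edge of its top.
- stamp_front (a point): Middle of the front (white-label side) lower edge of the stamp's foot, 21 mm ahead (-x) of stamp.
- stamp_head (a joint): How far the head is pressed down into the frame: 0 up, 0.022 m at the stop. Spring: 4 N to start moving, about 15 N just before the stop; the stop itself is solid: come onto it slowly (about 15 mm/s), as a fast hit or pushing on past it jolts and overloads the stamp. Released, it springs up by itself at once.
- ticket_pad: Pad of order tickets fixed on the table, 148 mm (x) x 105 mm (y), firm. It is used down to anywhere from 6 to 36 mm thick; the state does not tell how thick: see or feel it. Origin: on the table, under the middle of the pad. +x is the head of the ticket with the dark green cloth spine, -x its near, bare end with the red box.
- ticket_box (a point): Point on the table straight under the centre of the red printed box of the top ticket, 28 mm towards -x from the pad's middle; same axes as the pad. The box is 56 mm (x) x 84 mm (y): the stamp's foot fits in it with 7 mm all round.
- tray: Dark wooden tray fixed on the table, 62 mm (x) x 176 mm (y), walls 8 mm high and 4 mm thick, floor 4 mm above the table. Origin: centre of its underside. Two bays, centres 43 mm to +y and -y, each 54 mm (x) x 82 mm (y) inside; one holds the red stamp, the other the blue one, both with their front roughly to -x of the tray.
- blue_stamp: A second stamp of the same shape with a blue head, loose, in the other bay; origin as for the red one. Leave it alone.
- mug: Green mug, loose, 82 mm across and 95 mm tall, handle at its +y side; origin: centre of its underside.
- red_cone: Cone of red thread, loose, 58 mm across the foot, 104 mm tall; origin: centre of its underside.
- black_cone: Cone of black thread, loose, same size; origin: centre of its underside.
Things that resemble listed ones, but are neither listed nor needed, are in the scene too. Leave any yellow look-alike of the stamp alone.

How it is judged:
On the way:
1. the stamp stands flat and square inside the printed box, label side to the ticket's near end, and its head is held down at the stop for 0.4 s (value of joint stamp_head above 0.0205 m and horizontal distance between stamp and ticket_box below 0.009 m and angle between the x axis of stamp and the x axis of ticket_box, either way round below 0.14 rad and x of stamp_front in the frame of ticket_box below 0 m and angle between stamp's own z axis and vertical below 0.05 rad and contact force between stamp and ticket_pad above 8 N), for 0.4 s.
At the end, for the whole second after the job is handed in: The red stamp stands upright (within 3 degrees) on the floor of the bay it came from (within 15 mm of where it started), at rest, released, its head fully up (within 1.5 mm) (distance of stamp from where it was at the start of the episode below 0.015 m and angle between stamp's own z axis and vertical below 0.05 rad and value of joint stamp_head below 0.0015 m and linear speed of stamp below 0.02 m/s and horizontal distance between stamp and tray below 0.06 m); the robot touches nothing.
It fails at once if the stamp is pressed right down anywhere but squarely in the printed box (over 12 mm or 12 degrees off, or the wrong way round) (value of joint stamp_head above 0.018 m and (horizontal distance between stamp and ticket_box above 0.012 m or angle between the x axis of stamp and the x axis of ticket_box, either way round above 0.21 rad or x of stamp_front in the frame of ticket_box above 0 m)).
It fails at once if the stamp slides (over 40 mm/s) while its head is down, smearing the print (value of joint stamp_head above 0.0195 m and linear speed of stamp above 0.04 m/s).
It fails at once if the stamp is rammed or forced: over 65 N between stamp and ticket pad (contact force between stamp and ticket_pad above 65 N).
It fails at once if the blue stamp is moved more than 15 mm or tipped (distance of blue_stamp from where it was at the start of the episode above 0.015 m or angle between blue_stamp's own z axis and vertical above 0.2 rad).
It fails at once if the mug or a thread cone is moved more than 20 mm or tipped (distance of any of mug, red_cone, black_cone from where it was at the start of the episode above 0.02 m or angle between any of mug, red_cone, black_cone's own z axis and vertical above 0.3 rad).
It also fails if it takes over 61 s, if anything falls off the work surface, if the arm or the gripper's body presses on something with over 40 N, if the wrist force passes 120 N, or if a joint passes its speed limit or range.

ROBOT

A 6-joint arm with a two-finger parallel gripper is mounted at the origin on the work surface. World frame = base frame: x ahead of the robot, y to its left, z up, the work surface at z = 0. Lengths are in m, angles in rad, forces in N, time in s.
With the tool pointing down it reaches from about 0.3 to 0.75 m from the base axis. Payload 8.5 kg.
Tool frame: the origin (TCP) lies on the centre line of the jaws, within the pads' length; the fingertips stand bot.tip_reach ahead of it and the grasp point (between the pads) lies 11 mm behind it (bot.tip_reach is the distance from the TCP to the fingertips, in m); z points along the fingers, y is the line along which they close (so a half turn about z gives the same grasp; the last joint's range is limited). The gripper opens to 85 mm and grips with 20 to 120 N. Pads are 22 mm wide; open, the fingers measure 114 mm over their backs; the gripper's body (76 mm by 85 mm) begins 54 mm behind the grasp point. The pads swing forward as they close: fully open they stand 13 mm farther back than shut.
Start: joints at [-1.368, 0.381, 1.297, -0, 1.464, -0.215], TCP at [0.223, -0.503, 0.239] pointing down, gripper open.
Joint ranges: [-3.11, 3.11], [-0.89, 2.33], [0.22, 2.48], [-1.42, 4.56], [0.17, 2.85], [-2.88, 2.88]. Speed limits (rad/s): [2.39, 2.39, 3.14, 3.14, 3.14, 3.14].

INTERFACE

Orientations are given as a unit quaternion [x, y, z, w].
In Python, from workcell import bot gives the robot as it stands.
- The arm moves only by the tool apply_moves, never from a script. Its argument "targets" is a list that holds one entry, the list of rows, each a list of 6 numbers: the shift along the tool's x, y, z in m, then the turn, a rotation vector about the tool's x, y, z in degrees. In form: [[[dx, dy, dz, ax, ay, az], ...]]. A call has 1 to 8 rows; each row is the pose to reach, as a shift and turn from the pose commanded when the call began, along the tool's axes at that moment; what a row does not reach only later rows make up. A row lasts 1/12 s, in which the tool goes at most 41.7 mm and 7.16 degrees, less where a joint would pass 70% of its speed; a pose out of reach is approached as far as the arm can. A call with a gripper value outside its range is refused whole. "grip" is the finger opening in m, from 0 to 0.0854, set as the call begins (left out, the last holds). The fingers move at their own pace and stop on an object; "newtons" is the grip in N (left out, the last holds). Time passes only in rows, so rows that repeat a pose let the fingers close. It gives the time, the measured TCP pose, the force, the opening and the grip force at its end, in the units of the state.
- bot.state(): the state, without advancing time (a new reading comes with each control period).
- bot.read_camera(name): name is "side" or "top"; returns a dict with "img" (420x560x3 uint8, red, green, blue), "z_map" (420x560 float32, m along the optical axis (not along the pixel's ray), 0 where there is no reading), "camera_matrix" (3x3 intrinsics, pixels), "rvec" (rotation vector, rad) and "tvec" (3), from world to camera coordinates, as OpenCV has them. Camera axes: x right, y down, z forward; pixel columns grow to the right and rows downward; lengths in m; the calibration is good to about 2 mm. A picture is of the moment at which its call begins.
- bot.hand_in(): hands the job in; it is judged then, once.
The state is a dict: "time_s": time; "joint_pos": joint angles; "joint_velocities": joint speeds; "effort": joint torques, N m; "tool_pos": TCP position; "tool_rot": TCP orientation; "wrist_force": force on the tool from outside, world axes, zero at the start; "wrist_torque": the same for the moment, N m; "opening": opening from 0.0 (shut) to 1.0 (fully open); "grip_force": force on a finger pad.
Only numpy, scipy, OpenCV 4.12 (cv2) and the standard library are available. Lean on these libraries where they do the work, as an engineer would, in place of code of your own. Each camera call takes 0.05 s, during which the arm holds its last target. There are 200 camera calls.

## Working session

There is one attempt and no reset: what is moved stays moved. The work goes in short steps, Python scripts to look and compute and a tool call to move; the robot and the scene stay as the last step left them, time stands still between calls to the robot, and variables do not carry over. Pictures are saved under pics/ and viewed, at most 10 in all, crops included, and the job is handed in when it is done.

Besides the shell and the picture viewer there is one more tool, called after "Request:" by a JSON object that holds its "api" and its "payload". apply_moves: Moves the arm, as the interface text tells. Its arguments: {"type":"object","properties":{"targets":{"type":"array"},"grip":{"type":"number"},"newtons":{"type":"number"}},"required":["targets"]}

```bash
ls; mkdir -p pics; cat > h.py <<'E'
import numpy as np,cv2
from workcell import bot
def cam(n):
    c=bot.read_camera(n); c['R']=cv2.Rodrigues(np.array(c['rvec'],float))[0]; c['t']=np.array(c['tvec'],float).ravel(); c['K']=np.array(c['camera_matrix']); return c
def ray(c,uv):
    d=np.linalg.inv(c['K'])@np.array([uv[0],uv[1],1.]); return -c['R'].T@c['t'], c['R'].T@d
def onz(c,uv,z):
    o,d=ray(c,uv); return o+d*(z-o[2])/d[2]
def cloud(c):
    z=c['z_map']; v,u=np.mgrid[:z.shape[0],:z.shape[1]]
    p=np.stack([u*z,v*z,z],-1)@np.linalg.inv(c['K']).T
    return (p-c['t'])@c['R']
E
python3 - <<'E'
from h import *
for n in('top','side'):
    c=cam(n); cv2.imwrite(f'pics/{n}0.png',c['img'][...,::-1]); print(n,ray(c,(280,210)),c['K'][0,0])
s=bot.state(); print(s, bot.tip_reach)
E
```

```text
pics
top (array([ 0.43540745, -0.0154225 ,  1.46136835]), array([ 0.14118373, -0.0032437 , -0.98998741])) 462.1828771928384
side (array([-0.03175837,  0.66274514,  0.86697961]), array([ 0.5462513 , -0.55103058, -0.6309265 ])) 424.2142803826118
{'time_s': 0.1, 'joint_pos': array([-1.36833271e+00,  3.81169890e-01,  1.29814610e+00,  2.33857313e-05,
        1.46359408e+00, -2.15314039e-01]), 'joint_velocities': array([ 2.41678960e-04, -2.48639015e-03, -3.30280752e-03, -9.20795801e-06,
       -1.69111885e-04, -5.85335538e-04]), 'effort': array([ 4.17825737e-03, -4.49218905e+01, -2.31658924e+01, -1.74364541e-04,
        3.68355351e-03, -2.42013662e-07]), 'tool_pos': array([ 0.22309879, -0.50245862,  0.23876446]), 'tool_rot': array([ 9.78261994e-01,  2.07371734e-01,  1.58569711e-05, -6.58617816e-04]), 'wrist_force': array([-0.07028651, -0.46829535, -0.50333188]), 'wrist_torque': array([-0.01728661, -0.03268792, -0.0452986 ]), 'grip_force': 0.0, 'opening': 0.9987884256908311} 0.008
```

View pics/top0.png

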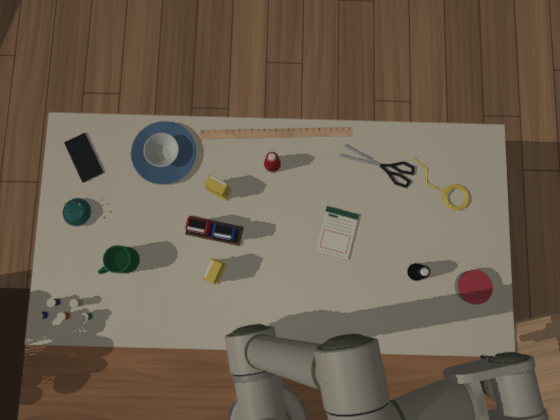

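View pics/side0.png

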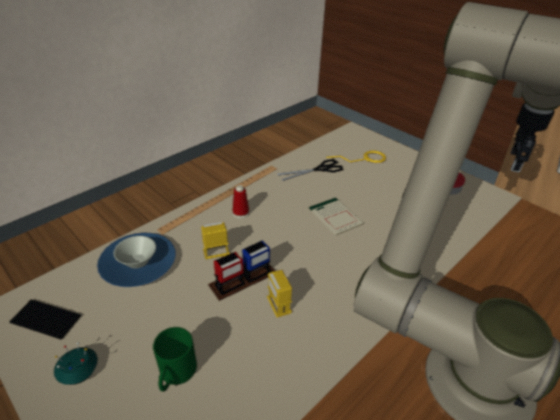

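Top view (u,v): the red stamp is in the tray at (197,226) with the blue one at (224,231). Ticket is at (338,233), spine (341,212), red box (335,241).

Candidates for the stamp:
- red stamp head (197,226)
- blue stamp (224,231)
- yellow look-alikes (217,186) and (214,271)
- red cone (272,162)
- red disc (475,287)

I choose (197,226) and will check it in a close crop while measuring.

```bash
python3 - <<'E'
from h import *
ims=[]
for n,(u0,v0,u1,v1),(tu0,tv0,tu1,tv1) in (('top',(175,205,255,255),(305,195,370,270)),('side',(195,230,295,310),(300,185,375,245))):
    c=cam(n); im=c['img']; P=cloud(c); np.savez(f'{n}.npz',**{k:c[k] for k in('img','z_map','K','R','t')})
    ims.append(cv2.resize(im[v0:v1,u0:u1],(390,290),interpolation=cv2.INTER_CUBIC)); ims.append(cv2.resize(im[tv0:tv1,tu0:tu1],(390,290),interpolation=cv2.INTER_CUBIC))
    hsv=cv2.cvtColor(im,cv2.COLOR_RGB2HSV).astype(int); H,S,V=hsv[...,0],hsv[...,1],hsv[...,2]
    box=np.zeros(H.shape,bool); box[v0:v1,u0:u1]=1; tb=np.zeros(H.shape,bool); tb[tv0:tv1,tu0:tu1]=1
    red=box&((H<8)|(H>172))&(S>150)&(V>90)
    def rep(name,m):
        p=P[m]; uv=np.argwhere(m)[:,::-1].astype(np.float32)
        print(n,name,m.sum(),'rect',[np.round(a,1) for a in cv2.minAreaRect(uv)],'z pct',np.round(np.percentile(p[:,2],[5,25,50,75,95]),4),'xy',p[:,:2].mean(0).round(4))
    rep('red',red); rep('redtop',red&(P[...,2]>.085))
    topz=box&(P[...,2]>.088); rep('tops',topz)
    rep('green',tb&(H>60)&(H<95)&(S>80)&(V<120))
    rep('paper',tb&(P[...,2]>.004)); rep('table',tb&(P[...,2]<=.004))
    # stamp/blue tops & pad metric
    k,l,st,cen=cv2.connectedComponentsWithStats(topz.astype(np.uint8))
    for i in range(1,k):
        if st[i,4]>20:
            q=P[l==i]; print('  comp',st[i,4],cen[i].round(1),'rgb',im[l==i].mean(0).round(),'z',np.median(q[:,2]).round(4),'rect',cv2.minAreaRect((q[:,:2]*1000).astype(np.float32)))
    q=P[tb&(P[...,2]>.004)]; print('  pad',cv2.minAreaRect((q[:,:2]*1000).astype(np.float32)))
cv2.imwrite('pics/crop1.png',np.vstack([np.hstack(ims[:2]),np.hstack(ims[2:])])[...,::-1])
E
```

```text
top red 34 rect [array([196.3, 224.7]), array([20.8, 11.4]), np.float64(11.3)] z pct [0.0942 0.0964 0.0974 0.0988 0.1012] xy [0.5795 0.2269]
top redtop 34 rect [array([196.3, 224.7]), array([20.8, 11.4]), np.float64(11.3)] z pct [0.0942 0.0964 0.0974 0.0988 0.1012] xy [0.5795 0.2269]
top tops 598 rect [array([215.5, 229.5]), array([47., 77.]), np.float64(90.0)] z pct [0.0933 0.0964 0.0986 0.1005 0.1041] xy [0.5662 0.1802]
top green 144 rect [array([341.4, 213.9]), array([31.8,  7.3]), np.float64(14.0)] z pct [0.0021 0.0058 0.0084 0.0102 0.013 ] xy [ 0.6381 -0.2138]
top paper 1799 rect [array([337., 232.]), array([64., 74.]), np.float64(0.0)] z pct [0.0044 0.0057 0.0076 0.0098 0.0131] xy [ 0.5734 -0.1989]
top table 3076 rect [array([337., 232.]), array([74., 64.]), np.float64(90.0)] z pct [-0.0048 -0.002  -0.0001  0.0018  0.0036] xy [ 0.5801 -0.2033]
  comp 295 [197.  225.2] rgb [71. 48. 48.] z 0.0983 rect ((526.29638671875, 115.63546752929688), (314.9376220703125, 50.61840057373047), 64.38941192626953)
  comp 288 [223.3 231.3] rgb [48. 52. 65.] z 0.0987 rect ((519.4734497070312, 73.4
[... 1096 characters left out ...]
  33.] z 0.0943 rect ((691.500244140625, 186.86886596679688), (67.77748107910156, 19.478832244873047), 47.96306610107422)
  comp 336 [255.2 249.9] rgb [49. 54. 71.] z 0.0995 rect ((289.462890625, 406.58514404296875), (69.4723892211914, 818.765869140625), 46.579219818115234)
  comp 359 [226.9 261.7] rgb [80. 47. 44.] z 0.0995 rect ((275.56121826171875, 423.724853515625), (70.0811767578125, 775.4951782226562), 57.289485931396484)
  comp 361 [279.2 281.4] rgb [153. 133.  54.] z 0.0955 rect ((210.75267028808594, 396.78765869140625), (54.73956298828125, 717.7628173828125), 46.721038818359375)
  pad ((279.44195556640625, 119.6246337890625), (254.95123291015625, 1225.6845703125), 41.56248092651367)
```

View pics/crop1.png

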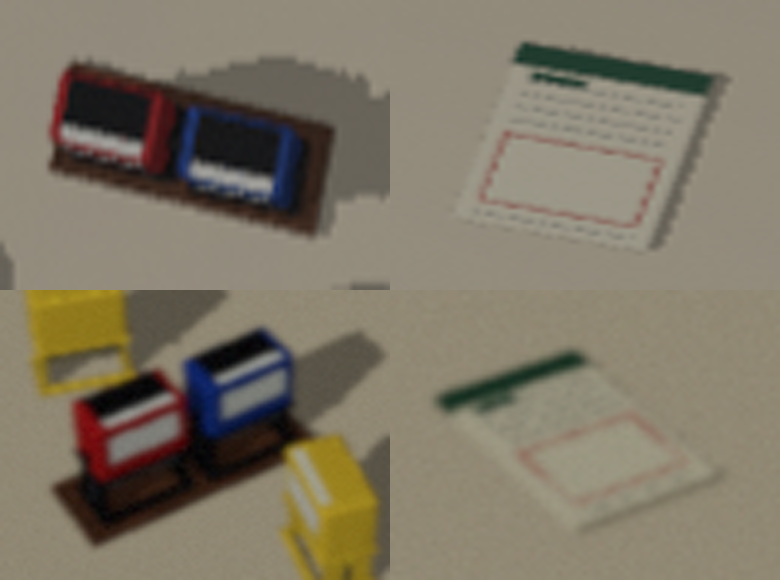

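The crop confirms it. The red-hooded stamp is in the tray's left (+y) bay, with its white strip and label on the robot-facing side. The ticket's box is also at the near end. Next I measure both from the two views.

```bash
cat > m.py <<'E'
from h import *
def tri(c1,a,c2,b):
    o1,d1=ray(c1,a);o2,d2=ray(c2,b); A=np.stack([d1,-d2],1); s=np.linalg.lstsq(A,o2-o1,rcond=None)[0]
    p,q=o1+s[0]*d1,o2+s[1]*d2; return ((p+q)/2).round(4),np.linalg.norm(p-q).round(4)
def big(m):
    k,l,st,ce=cv2.connectedComponentsWithStats(m.astype(np.uint8)); return l==1+st[1:,4].argmax()
def rectw(c,m,z):
    cs=max(cv2.findContours(cv2.resize(m.astype(np.uint8),None,fx=4,fy=4,interpolation=cv2.INTER_NEAREST),0,2)[0],key=cv2.contourArea)[:,0]
    hull=(cs+.5)/4-.5
    w=np.array([onz(c,p,z)[:2]*1000 for p in hull],np.float32); return cv2.minAreaRect(w)
E
python3 - <<'E'
from m import *
C={n:dict(np.load(f'{n}.npz')) for n in('top','side')}; P={n:cloud(C[n]) for n in C}
ctr={}
for n,(su,sv),(bu,bv),tb in (('top',(197,225),(223,231),(305,195,370,270)),('side',(227,262),(255,250),(300,185,375,245))):
    c=C[n]; im=c['img']
    for nm,u,v in(('red',su,sv),('blue',bu,bv)):
        m=np.zeros(im.shape[:2],bool); m[v-14:v+15,u-17:u+18]=1
        m=big(m&(P[n][...,2]>.092)); uv=np.argwhere(m)[:,::-1]
        k,l,st,ce=cv2.connectedComponentsWithStats(m.astype(np.uint8))
        d=[onz(c,p,.0985) for p in uv]
        print(n,nm,'rect@z.0985',rectw(c,m,.0985),'mean',np.mean(d,0).round(4)); ctr[n,nm]=uv.mean(0)
    lab=cv2.cvtColor(im,cv2.COLOR_RGB2LAB).astype(int); t=np.zeros(im.shape[:2],bool); t[tb[1]:tb[3],tb[0]:tb[2]]=1
    a=lab[...,1]; base=np.median(a[t]); r=t&(a>base+5); print(n,'a base',base,'redpx',r.sum())
    uv=np.argwhere(r)[:,::-1].astype(np.float32)
    for z in(.008,.02): w=np.array([onz(c,p,z)[:2]*1000 for p in uv],np.float32); print('  box@',z,cv2.minAreaRect(w))
    M=cv2.minAreaRect(uv); 
    q=cv2.boxPoints(M); ctr[n,'box']=np.array(M[0]); print('  px',M[0])
    g=t&(a<base-8); print('  green@.009',rectw(c,big(g),.009)); 
    mom=np.argwhere(big(g))[:,::-1].mean(0); ctr[n,'green']=mom
    inb=cv2.fillPoly(np.zeros(im.shape[:2],np.uint8),[q.astype(int)],1)>0
    print('  z in box',np.median(P[n][...,2][inb]).round(4), 'table near',np.median(P[n][...,2][tb[3]-6:tb[3],tb[0]:tb[2]]).round(4))
    if n=='side':   # head top only minus front face: skip
        pass
for k in('red','blue','box','green'): print(k,tri(C['top'],ctr['top',k],C['side'],ctr['side',k]))
E
```

```text
top red rect@z.0985 ((578.3091430664062, 224.48873901367188), (69.74305725097656, 40.859825134277344), 79.09883117675781) mean [0.5784 0.2251 0.0985]
top blue rect@z.0985 ((562.1535034179688, 145.9896240234375), (68.85267639160156, 40.4223518371582), 81.35488891601562) mean [0.562  0.1462 0.0985]
top a base 128.0 redpx 78
  box@ 0.008 ((548.14111328125, -194.64761352539062), (86.8851318359375, 59.37087631225586), 76.18535614013672)
  box@ 0.02 ((547.2103271484375, -193.16781616210938), (86.16773986816406, 58.88068389892578), 76.18537139892578)
  px (334.59228515625, 241.16152954101562)
  green@.009 ((640.2722778320312, -216.0032196044922), (105.66226196289062, 17.780271530151367), 76.22386932373047)
  z in box 0.0079 table near 0.0003
side red rect@z.0985 ((576.9489135742188, 229.231201171875), (69.60311126708984, 47.38070297241211), 79.7065658569336) mean [0.5778 0.2296 0.0985]
side blue rect@z.0985 ((559.9390869140625, 150.46141052246094), (70.97950744628906, 49.923831939697266), 79.67509460449219) mean [0.5615 0.1505 0.0985]
side a base 127.0 redpx 24
  box@ 0.008 ((566.2776489257812, -200.1473388671875), (85.44355010986328, 28.230798721313477), 75.02835083007812)
  box@ 0.02 ((557.9230346679688, -188.09263610839844), (84.24993133544922, 27.836437225341797), 75.0283432006836)
  px (337.76641845703125, 216.357666015625)
  green@.009 ((636.7025756835938, -214.27210998535156), (101.21531677246094, 24.28370475769043), 76.2480239868164)
  z in box 0.0091 table near 0.0015
red (array([0.5798, 0.2268, 0.0945]), np.float64(0.0027))
blue (array([0.5633, 0.1475, 0.0947]), np.float64(0.0025))
box (array([ 0.5515, -0.1895,  0.0222]), np.float64(0.0111))
green (array([ 0.6424, -0.2151,  0.0054]), np.float64(0.0041))
```

```bash
cat > d.py <<'E'
import sys
from h import *
from scipy.spatial.transform import Rotation as Ro
x,y,z,yaw=map(float,sys.argv[1:5])   # target TCP and tool-y heading in world (deg)
s=bot.state(); R=Ro.from_quat(s['tool_rot']); a=np.radians((yaw+90)/2)
T=Ro.from_quat([np.cos(a),np.sin(a),0,0])
d=R.inv().apply(np.array([x,y,z])-s['tool_pos']); r=(R.inv()*T).as_rotvec(degrees=True)
print('t',round(s['time_s'],2),'pos',s['tool_pos'].round(4),'F',s['wrist_force'].round(1),'op',round(s['opening']*85.4,1),'mm'); print('shift',d.round(4),'turn',r.round(2),'joints',s['joint_pos'].round(2))
E
python3 d.py 0.578 0.225 0.2 -11.5
```

```text
t 0.2 pos [ 0.2231 -0.5025  0.239 ] F [-0.7  0.3 -0.8] op 85.3 mm
shift [ 0.6195 -0.5209  0.0395] turn [-4.000e-02 -3.000e-02 -5.456e+01] joints [-1.37  0.38  1.3  -0.    1.46 -0.22]
```

Request:
{"api": "apply_moves", "payload": {"targets": [[[0.25,-0.208,0,0,0,-22],[0.25,-0.208,0,0,0,-22],[0.25,-0.208,0,0,0,-22],[0.25,-0.208,0,0,0,-22],[0.25,-0.208,0,0,0,-22],[0.25,-0.208,0,0,0,-22],[0.25,-0.208,0,0,0,-22],[0.25,-0.208,0,0,0,-22]]], "grip": 0.0854}}

```text
time_s: 0.87
tool_pos: [0.3677, -0.2085, 0.2394]
tool_rot: [0.921, 0.39, 0.0, -0.0]
wrist_force: [-0.4, -1.2, -0.3]
opening: 1.001
grip_force: 0.0
```

```bash
python3 d.py 0.578 0.225 0.2 -11.5
```

```text
t 0.87 pos [ 0.3677 -0.2085  0.2394] F [-0.4 -1.2 -0.3] op 85.5 mm
shift [ 0.4578 -0.1501  0.0396] turn [ 0.000e+00 -2.000e-02 -3.253e+01] joints [-0.8   0.16  1.62  0.    1.37 -0.03]
```

Request:
{"api": "apply_moves", "payload": {"targets": [[[0.3,-0.1,0,0,0,-21],[0.3,-0.1,0,0,0,-21],[0.3,-0.1,0,0,0,-21],[0.3,-0.1,0,0,0,-21],[0.3,-0.1,0,0,0,-21],[0.3,-0.1,0,0,0,-21],[0.3,-0.1,0,0,0,-21],[0.3,-0.1,0,0,0,-21]]]}}

```text
time_s: 1.53
tool_pos: [0.5048, 0.0775, 0.2392]
tool_rot: [0.834, 0.552, 0.0, -0.0]
wrist_force: [-0.7, -0.5, 0.1]
opening: 1.001
grip_force: 0.0
```

```bash
python3 d.py 0.578 0.225 0.2 -11.5
```

```text
t 1.53 pos [0.5048 0.0775 0.2392] F [-0.7 -0.5  0.1] op 85.5 mm
shift [0.1644 0.01   0.0393] turn [ -0.    -0.04 -11.43] joints [-0.08  0.31  1.4   0.    1.43  0.32]
```

Request:
{"api": "apply_moves", "payload": {"targets": [[[0.1644,0.0105,0.02,0,0.04,-11.4],[0.1644,0.0105,0.02,0,0.04,-11.4],[0.1644,0.0105,0.02,0,0.04,-11.4],[0.1644,0.0105,0.02,0,0.04,-11.4],[0.1644,0.0105,0.039,0,0.04,-11.4],[0.1644,0.0105,0.039,0,0.04,-11.4],[0.1644,0.0105,0.039,0,0.04,-11.4]]]}}

```text
time_s: 2.12
tool_pos: [0.5775, 0.2209, 0.1994]
tool_rot: [0.775, 0.632, -0.001, -0.001]
wrist_force: [-0.4, -0.8, 0.7]
opening: 1.002
grip_force: 0.0
```

```bash
python3 d.py 0.5785 0.2255 0.070 -11.5; python3 - <<'E'
from h import *
a=cam('side')['img'][150:330,150:330]; b=cam('top')['img'][170:290,130:270]
cv2.imwrite('pics/pre.png',np.hstack([cv2.resize(a,(400,400)),cv2.resize(b,(400,400))])[...,::-1])
E
```

```text
t 2.12 pos [0.5775 0.2209 0.1994] F [-0.4 -0.8  0.7] op 85.6 mm
shift [0.0048 0.0004 0.1294] turn [-0.15  0.04 -0.14] joints [0.17 0.53 1.16 0.   1.45 0.38]
```

View pics/pre.png

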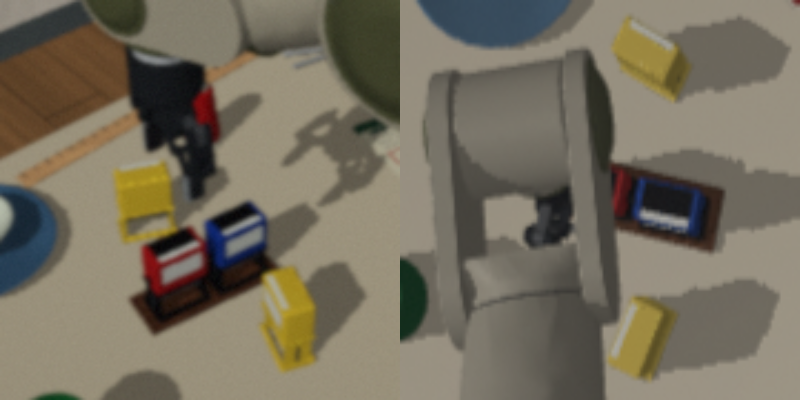

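The gripper hangs over the red stamp at crop (190,150), upstream along the side camera's ray. The red, blue and yellow stamps have not moved. Now descending.

Request:
{"api": "apply_moves", "payload": {"targets": [[[0.002,0.0004,0.01,0,0,0],[0.004,0.0004,0.03,0,0,0],[0.004,0.0004,0.05,0,0,0],[0.004,0.0004,0.065,0,0,0],[0.004,0.0004,0.07,0,0,0],[0.004,0.0004,0.07,0,0,0]]]}}

```text
time_s: 2.72
tool_pos: [0.5789, 0.2244, 0.1295]
tool_rot: [0.776, 0.631, -0.001, -0.001]
wrist_force: [-0.2, -0.5, 0.0]
opening: 0.995
grip_force: 0.0
```

```bash
python3 d.py 0.5785 0.2255 0.070 -11.5
```

```text
t 2.72 pos [0.5789 0.2244 0.1295] F [-0.2 -0.5  0. ] op 85.0 mm
shift [ 0.001  -0.0005  0.0595] turn [-0.1  -0.   -0.21] joints [0.18 0.6  1.25 0.   1.29 0.38]
```

Request:
{"api": "apply_moves", "payload": {"targets": [[[0.001,-0.0005,0.01,-0.1,0,-0.2],[0.001,-0.0005,0.025,-0.1,0,-0.2],[0.001,-0.0005,0.04,-0.1,0,-0.2],[0.001,-0.0005,0.052,-0.1,0,-0.2],[0.001,-0.0005,0.059,-0.1,0,-0.2],[0.001,-0.0005,0.0595,-0.1,0,-0.2],[0.001,-0.0005,0.0595,-0.1,0,-0.2]]]}}

```text
time_s: 3.3
tool_pos: [0.5793, 0.2262, 0.0713]
tool_rot: [0.774, 0.633, 0.001, 0.001]
wrist_force: [-0.7, 0.1, 0.2]
opening: 1.001
grip_force: 0.0
```

Request:
{"api": "apply_moves", "payload": {"targets": [[[0,0,0,0,0,0],[0,0,0,0,0,0],[0,0,0,0,0,0],[0,0,0,0,0,0],[0,0,0,0,0,0],[0,0,0,0,0,0],[0,0,0,0,0,0],[0,0,0,0,0,0]]], "grip": 0.03, "newtons": 50}}

```text
time_s: 3.97
tool_pos: [0.5793, 0.2262, 0.0712]
tool_rot: [0.774, 0.633, 0.001, 0.001]
wrist_force: [0.9, -1.1, 4.3]
opening: 0.438
grip_force: 53.7
```

```bash
python3 d.py 0.5785 0.2255 0.22 -11.5; python3 -c "
from h import *
s=bot.state();print(s['grip_force'],s['wrist_torque'])"
```

```text
t 3.97 pos [0.5793 0.2262 0.0712] F [ 0.9 -1.1  4.3] op 37.4 mm
shift [-0.0007 -0.0003 -0.1488] turn [ 0.16 -0.06  0.04] joints [ 0.18  0.66  1.32 -0.    1.16  0.38]
53.701010942459106 [-0.06852812 -0.02681438 -0.05723544]
```

Gripped at 37.4 mm, as expected for the 38 mm head. Lifting straight up.

Request:
{"api": "apply_moves", "payload": {"targets": [[[0,0,-0.005,0,0,0],[0,0,-0.018,0,0,0],[0,0,-0.038,0,0,0],[0,0,-0.065,0,0,0],[0,0,-0.095,0,0,0],[0,0,-0.125,0,0,0],[0,0,-0.145,0,0,0],[0,0,-0.155,0,0,0]]]}}

```text
time_s: 4.63
tool_pos: [0.579, 0.2262, 0.2287]
tool_rot: [0.774, 0.633, 0.002, 0.001]
wrist_force: [0.3, -0.2, -1.1]
opening: 0.441
grip_force: 53.6
```

```bash
python3 d.py 0.548 -0.1945 0.22 -13.8; python3 - <<'E'
from h import *
c=cam('side'); cv2.imwrite('pics/lift.png',cv2.resize(c['img'][100:320,130:350],(600,600))[...,::-1])
E
```

```text
t 4.63 pos [0.579  0.2262 0.2287] F [ 0.3 -0.2 -1.1] op 37.7 mm
shift [-0.4186  0.0531  0.0081] turn [ 0.28 -0.12  2.35] joints [0.18 0.51 1.11 0.   1.52 0.38]
```

View pics/lift.png

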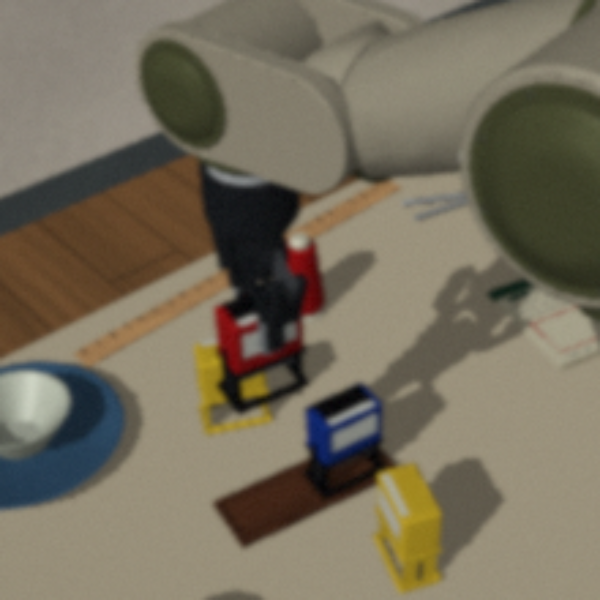

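The lift is clean: the red stamp hangs upright at (262,345) in the crop, label facing the robot. The blue stamp and tray are undisturbed. Moving to the ticket.

Request:
{"api": "apply_moves", "payload": {"targets": [[[-0.015,0.002,0,0.3,-0.1,0.2],[-0.04,0.005,0,0.3,-0.1,0.4],[-0.07,0.009,0,0.3,-0.1,0.6],[-0.1,0.013,0,0.3,-0.1,0.8],[-0.13,0.0165,0,0.3,-0.1,1.0],[-0.16,0.02,0,0.3,-0.1,1.2],[-0.19,0.024,0,0.3,-0.1,1.4],[-0.22,0.028,0,0.3,-0.1,1.6]]]}}

```text
time_s: 5.35
tool_pos: [0.5611, 0.003, 0.2236]
tool_rot: [0.783, 0.622, -0.003, -0.003]
wrist_force: [0.2, -0.8, -1.2]
opening: 0.437
grip_force: 53.5
```

Request:
{"api": "apply_moves", "payload": {"targets": [[[-0.03,0.004,0,0,0,0.2],[-0.06,0.0075,0,0,0,0.3],[-0.09,0.011,0,0,0,0.4],[-0.12,0.015,0,0,0,0.5],[-0.15,0.019,0,0,0,0.6],[-0.175,0.022,0,0,0,0.7],[-0.19,0.024,0,0,0,0.7],[-0.195,0.025,0,0,0,0.7]]]}}

```text
time_s: 6.02
tool_pos: [0.5417, -0.1928, 0.2241]
tool_rot: [0.788, 0.616, -0.002, -0.002]
wrist_force: [-0.1, 0.1, -2.4]
opening: 0.435
grip_force: 53.4
```

```bash
python3 d.py 0.548 -0.1945 0.12 -13.8
```

```text
t 6.02 pos [ 0.5417 -0.1928  0.2241] F [-0.1  0.1 -2.4] op 37.1 mm
shift [-1.000e-04  7.200e-03  1.041e-01] turn [-0.37  0.03 -0.11] joints [-0.55  0.44  1.25 -0.    1.46 -0.3 ]
```

Request:
{"api": "apply_moves", "payload": {"targets": [[[0,0.003,0.02,-0.2,0,-0.1],[0,0.007,0.045,-0.35,0,-0.1],[0,0.007,0.07,-0.35,0,-0.1],[0,0.007,0.09,-0.35,0,-0.1],[0,0.007,0.102,-0.35,0,-0.1],[0,0.007,0.104,-0.35,0,-0.1],[0,0.007,0.104,-0.35,0,-0.1],[0,0.007,0.104,-0.35,0,-0.1]]]}}

```text
time_s: 6.68
tool_pos: [0.5495, -0.192, 0.1224]
tool_rot: [0.786, 0.618, 0.001, 0.002]
wrist_force: [-0.1, -0.4, -1.0]
opening: 0.439
grip_force: 53.4
```

```bash
python3 d.py 0.548 -0.1945 0.12 -13.8; python3 - <<'E'
from h import *
a=cam('side'); b=cam('top')
np.savez('s2.npz',**{k:a[k] for k in('img','z_map','K','R','t')})
cv2.imwrite('pics/over.png',np.hstack([cv2.resize(a['img'][150:250,290:390],(400,400),interpolation=2),cv2.resize(b['img'][190:290,285:385],(400,400),interpolation=2)])[...,::-1])
E
```

```text
t 6.68 pos [ 0.5495 -0.192   0.1224] F [-0.1 -0.4 -1. ] op 37.5 mm
shift [-0.0028 -0.0009  0.0024] turn [0.19 0.07 0.18] joints [-0.54  0.54  1.39 -0.    1.21 -0.3 ]
```

View pics/over.png

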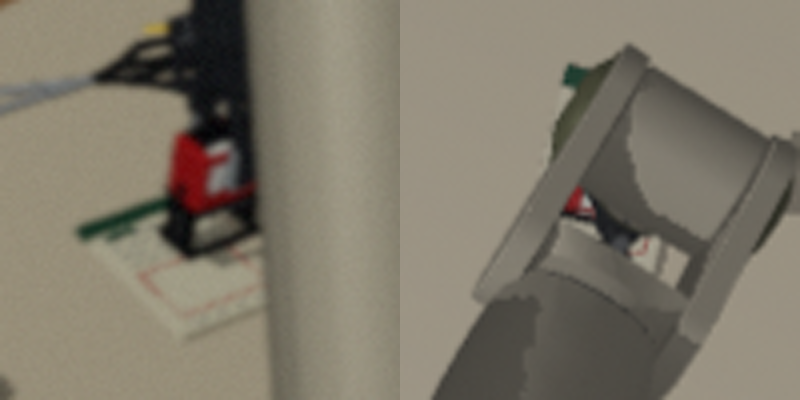

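The stamp is over the ticket, in side crop at (205,170). Its label side faces the near end, and the red box runs along (210,275) below it. The arm hides the rest. I'll measure how the stamp sits in the grip from its visible +y face.

```bash
python3 - <<'E'
from h import *
c=dict(np.load('s2.npz')); im=c['img']; P=cloud(c); s=bot.state()
lab=cv2.cvtColor(im,cv2.COLOR_RGB2LAB).astype(int); m=np.zeros(im.shape[:2],bool); m[175:212,325:356]=1
m&=(lab[...,1]>150)
p=P[m]-s['tool_pos']; a=np.radians(-13.9); Rz=np.array([[np.cos(a),np.sin(a)],[-np.sin(a),np.cos(a)]])
q=p[:,:2]@Rz.T; q=np.c_[q,p[:,2]]*1000
uv=np.argwhere(m)[:,::-1]
side=q[:,0]>-14
print(m.sum(),'all pct x',np.percentile(q[:,0],[2,10,50,90,98]).round(1),'y',np.percentile(q[:,1],[5,25,50,75,95]).round(1),'z',np.percentile(q[:,2],[2,50,98]).round(1))
print('side-face y med',np.median(q[side&(q[:,0]<16)][:,1]), 'n',side.sum())
front=(q[:,1]<28); print('front x med',np.median(q[front][:,0]),front.sum())
# silhouette left edge at mid rows of the head -> ray onto back +y vertical edge plane y? print per row
for v in range(182,204,4):
    us=np.where(m[v])[0]; 
    if len(us):
        o,d=ray(c,(us[0]-.5,v)); # intersect plane x_stamp=+19 (back edge)
        n=np.array([np.cos(a),np.sin(a),0]); k=(s['tool_pos']@n+.019-o@n)/(d@n); w=o+k*d-s['tool_pos']; print(v,us[0],us[-1],(Rz@w[:2]*1000).round(1),(w[2]*1000).round(1))
E
```

```text
170 all pct x [-20.7 -19.3 -10.8   7.1  11.8] y [11.3 28.2 32.7 34.4 36.1] z [-20.9   5.   28.5]
side-face y med 33.82898263634196 n 96
front x med -17.519957334611185 40
186 334 340 [19.  28.2] 13.9
190 333 344 [19.  30.1] -0.1
194 333 341 [19.  28.1] -15.6
198 335 348 [19.  18.3] -34.3
202 337 340 [19.   8.3] -53.4
```

Request:
{"api": "apply_moves", "payload": {"targets": [[[-0.003,-0.001,0.005,0.2,0.07,0.2],[-0.003,-0.001,0.015,0.2,0.07,0.2],[-0.003,-0.001,0.025,0.2,0.07,0.2],[-0.003,-0.001,0.032,0.2,0.07,0.2],[-0.003,-0.001,0.036,0.2,0.07,0.2],[-0.003,-0.001,0.037,0.2,0.07,0.2],[-0.003,-0.001,0.037,0.2,0.07,0.2],[-0.003,-0.001,0.037,0.2,0.07,0.2]]]}}

```text
time_s: 7.45
tool_pos: [0.5477, -0.1952, 0.085]
tool_rot: [0.787, 0.617, -0.0, -0.0]
wrist_force: [0.8, -0.1, -0.8]
opening: 0.442
grip_force: 53.4
```

```bash
python3 d.py 0.548 -0.195 0.075 -13.8
```

```text
t 7.45 pos [ 0.5477 -0.1952  0.085 ] F [ 0.8 -0.1 -0.8] op 37.7 mm
shift [0.0002 0.0002 0.01  ] turn [-0.02  0.   -0.06] joints [-0.55  0.59  1.43 -0.    1.13 -0.3 ]
```

Pose is excellent and level. Now feeling down for the pad at about 12 mm/s.

Request:
{"api": "apply_moves", "payload": {"targets": [[[0,0,0.001,0,0,0],[0,0,0.002,0,0,0],[0,0,0.003,0,0,0],[0,0,0.004,0,0,0],[0,0,0.005,0,0,0],[0,0,0.006,0,0,0],[0,0,0.007,0,0,0],[0,0,0.008,0,0,0]]]}}

```text
time_s: 8.12
tool_pos: [0.5476, -0.1951, 0.0767]
tool_rot: [0.787, 0.617, -0.0, -0.0]
wrist_force: [0.7, 0.1, -1.3]
opening: 0.436
grip_force: 53.4
```

Request:
{"api": "apply_moves", "payload": {"targets": [[[0,0,0.001,0,0,0],[0,0,0.002,0,0,0],[0,0,0.003,0,0,0],[0,0,0.004,0,0,0]]]}}

```text
time_s: 8.45
tool_pos: [0.5476, -0.1952, 0.0732]
tool_rot: [0.787, 0.617, -0.0, -0.0]
wrist_force: [-1.3, 1.2, 4.0]
opening: 0.449
grip_force: 54.0
```

Contact is at TCP z of about 0.074, so the pad is about 7–8 mm thick, matching the cameras. Pressing slowly.

Request:
{"api": "apply_moves", "payload": {"targets": [[[0,0,0.001,0,0,0],[0,0,0.002,0,0,0],[0,0,0.003,0,0,0],[0,0,0.004,0,0,0],[0,0,0.005,0,0,0],[0,0,0.006,0,0,0],[0,0,0.007,0,0,0],[0,0,0.008,0,0,0]]]}}

```text
time_s: 9.12
tool_pos: [0.5477, -0.1952, 0.0654]
tool_rot: [0.787, 0.617, -0.0, 0.0]
wrist_force: [-1.3, 1.2, 8.0]
opening: 0.445
grip_force: 54.4
```

```bash
python3 d.py 0.548 -0.195 0.052 -13.8
```

```text
t 9.12 pos [ 0.5477 -0.1952  0.0654] F [-1.3  1.2  8. ] op 38.0 mm
shift [0.0003 0.0002 0.0134] turn [-0.    0.01 -0.06] joints [-0.55  0.61  1.45 -0.    1.08 -0.3 ]
```

Request:
{"api": "apply_moves", "payload": {"targets": [[[0,0,0.001,0,0,0],[0,0,0.002,0,0,0],[0,0,0.003,0,0,0],[0,0,0.004,0,0,0],[0,0,0.005,0,0,0],[0,0,0.006,0,0,0],[0,0,0.007,0,0,0],[0,0,0.008,0,0,0]]]}}

```text
time_s: 9.78
tool_pos: [0.5478, -0.1952, 0.0579]
tool_rot: [0.787, 0.617, -0.0, 0.0]
wrist_force: [-1.8, 1.8, 11.6]
opening: 0.439
grip_force: 54.7
```

Request:
{"api": "apply_moves", "payload": {"targets": [[[0,0,0.0005,0,0,0],[0,0,0.001,0,0,0],[0,0,0.0015,0,0,0],[0,0,0.002,0,0,0],[0,0,0.0025,0,0,0]]]}}

```text
time_s: 10.2
tool_pos: [0.5478, -0.1952, 0.0555]
tool_rot: [0.787, 0.617, -0.0, 0.0]
wrist_force: [-2.8, 2.2, 13.4]
opening: 0.435
grip_force: 54.8
```

Request:
{"api": "apply_moves", "payload": {"targets": [[[0,0,0.0005,0,0,0],[0,0,0.001,0,0,0],[0,0,0.0015,0,0,0],[0,0,0.002,0,0,0]]]}}

```text
time_s: 10.53
tool_pos: [0.5478, -0.1952, 0.0536]
tool_rot: [0.787, 0.617, 0.0, 0.0]
wrist_force: [-3.1, 1.1, 15.0]
opening: 0.434
grip_force: 54.9
```

Request:
{"api": "apply_moves", "payload": {"targets": [[[0,0,0.0004,0,0,0],[0,0,0.0008,0,0,0]]]}}

```text
time_s: 10.7
tool_pos: [0.5478, -0.1952, 0.0534]
tool_rot: [0.787, 0.617, 0.0, 0.0]
wrist_force: [-4.9, 3.0, 22.6]
opening: 0.441
grip_force: 55.7
```

On the stop: stiff rise to 22.6 N. Holding.

Request:
{"api": "apply_moves", "payload": {"targets": [[[0,0,0.0002,0,0,0],[0,0,0.0002,0,0,0],[0,0,0.0002,0,0,0],[0,0,0.0002,0,0,0]]]}}

```text
time_s: 11.03
tool_pos: [0.5478, -0.1952, 0.0535]
tool_rot: [0.787, 0.617, 0.0, 0.001]
wrist_force: [-4.5, 3.2, 21.5]
opening: 0.438
grip_force: 55.7
```

Request:
{"api": "apply_moves", "payload": {"targets": [[[0,0,0,0,0,0],[0,0,0,0,0,0],[0,0,0,0,0,0],[0,0,0,0,0,0],[0,0,0,0,0,0],[0,0,0,0,0,0],[0,0,0,0,0,0],[0,0,0,0,0,0]]]}}

```text
time_s: 11.7
tool_pos: [0.5479, -0.1952, 0.0535]
tool_rot: [0.787, 0.617, 0.0, 0.001]
wrist_force: [-5.7, 2.5, 21.6]
opening: 0.436
grip_force: 55.7
```

```bash
python3 d.py 0.548 -0.195 0.0755 -13.8; python3 - <<'E'
from h import *
c=cam('side'); im=c['img']; P=cloud(c); s=bot.state()
cv2.imwrite('pics/down.png',cv2.resize(im[160:250,290:380],(600,600),interpolation=2)[...,::-1])
lab=cv2.cvtColor(im,cv2.COLOR_RGB2LAB).astype(int); m=np.zeros(im.shape[:2],bool); m[175:230,320:356]=1
m&=(lab[...,1]>150); p=P[m]-s['tool_pos']; a=np.radians(-13.9); Rz=np.array([[np.cos(a),np.sin(a)],[-np.sin(a),np.cos(a)]])
q=np.c_[p[:,:2]@Rz.T,p[:,2]]*1000; k=(q[:,0]>-14)&(q[:,0]<16); print(np.median(q[k][:,1]),np.percentile(q[:,2],[2,98])+s['tool_pos'][2]*1000)
E
```

```text
t 11.7 pos [ 0.5479 -0.1952  0.0535] F [-5.7  2.5 21.6] op 37.3 mm
shift [ 0.0002  0.0001 -0.022 ] turn [ 0.06  0.03 -0.05] joints [-0.55  0.63  1.46 -0.    1.05 -0.3 ]
33.63240631676947 [33.07767095 83.5451301 ]
```

View pics/down.png

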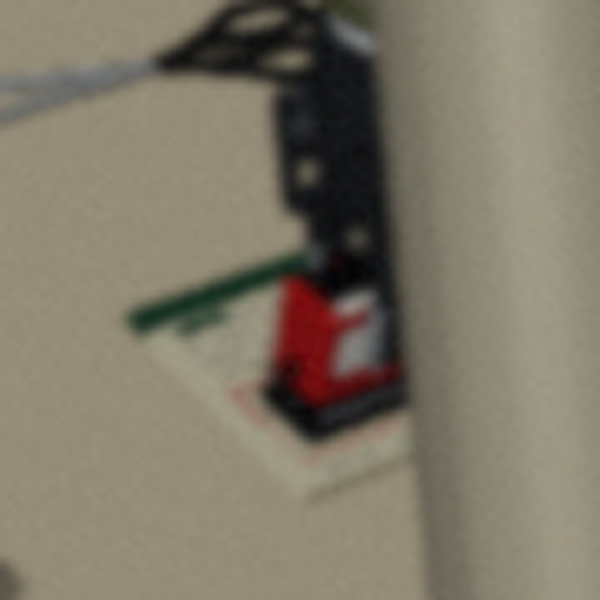

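The head is right down, with the foot sitting inside the red box: box lines show at (250,400) and (340,440) around it. Held for about 1 s at 21.6 N. Letting it spring up slowly and lifting off.

Request:
{"api": "apply_moves", "payload": {"targets": [[[0,0,-0.0015,0,0,0],[0,0,-0.003,0,0,0],[0,0,-0.006,0,0,0],[0,0,-0.009,0,0,0],[0,0,-0.012,0,0,0],[0,0,-0.015,0,0,0],[0,0,-0.018,0,0,0],[0,0,-0.021,0,0,0]]]}}

```text
time_s: 12.42
tool_pos: [0.5476, -0.1952, 0.0728]
tool_rot: [0.787, 0.617, -0.0, -0.0]
wrist_force: [-0.6, 1.0, 3.4]
opening: 0.441
grip_force: 53.8
```

Request:
{"api": "apply_moves", "payload": {"targets": [[[0,0,-0.004,0,0,0],[0,0,-0.012,0,0,0],[0,0,-0.03,0,0,0],[0,0,-0.055,0,0,0],[0,0,-0.085,0,0,0],[0,0,-0.115,0,0,0],[0,0,-0.14,0,0,0],[0,0,-0.152,0,0,0]]]}}

```text
time_s: 13.08
tool_pos: [0.5483, -0.1955, 0.228]
tool_rot: [0.787, 0.617, 0.001, 0.002]
wrist_force: [0.0, 0.4, -1.5]
opening: 0.437
grip_force: 53.5
```

```bash
python3 d.py 0.5793 0.2262 0.228 -11.5
```

```text
t 13.08 pos [ 0.5483 -0.1955  0.228 ] F [ 0.   0.4 -1.5] op 37.3 mm
shift [ 0.4168 -0.0709 -0.0009] turn [ 0.23  0.08 -2.36] joints [-0.55  0.44  1.23 -0.    1.47 -0.3 ]
```

Request:
{"api": "apply_moves", "payload": {"targets": [[[0.015,-0.0025,0,0,0,-0.2],[0.04,-0.007,0,0,0,-0.4],[0.07,-0.012,0,0,0,-0.6],[0.1,-0.017,0,0,0,-0.8],[0.13,-0.022,0,0,0,-1.0],[0.16,-0.027,0,0,0,-1.2],[0.19,-0.032,0,0,0,-1.4],[0.22,-0.0375,0,0,0,-1.6]]]}}

```text
time_s: 13.75
tool_pos: [0.5632, 0.0298, 0.2232]
tool_rot: [0.778, 0.628, -0.001, -0.001]
wrist_force: [1.0, 0.4, -1.8]
opening: 0.433
grip_force: 53.5
```

Request:
{"api": "apply_moves", "payload": {"targets": [[[0.03,-0.005,0,0,0,-0.2],[0.06,-0.01,0,0,0,-0.3],[0.09,-0.015,0,0,0,-0.4],[0.12,-0.02,0,0,0,-0.5],[0.15,-0.025,0,0,0,-0.6],[0.175,-0.03,0,0,0,-0.7],[0.19,-0.032,0,0,0,-0.7],[0.19,-0.032,0,0,0,-0.7]]]}}

```text
time_s: 14.42
tool_pos: [0.5722, 0.2229, 0.2233]
tool_rot: [0.774, 0.634, -0.001, -0.001]
wrist_force: [1.3, -0.7, -1.3]
opening: 0.442
grip_force: 53.4
```

Request:
{"api": "apply_moves", "payload": {"targets": [[[0,0,0,0,0,0],[0,0,0,0,0,0],[0,0,0,0,0,0]]]}}

```text
time_s: 14.67
tool_pos: [0.5731, 0.2187, 0.2243]
tool_rot: [0.775, 0.632, -0.0, -0.0]
wrist_force: [0.1, -0.6, -1.8]
opening: 0.441
grip_force: 53.4
```

```bash
python3 d.py 0.5793 0.2262 0.1 -11.5
```

```text
t 14.67 pos [0.5731 0.2187 0.2243] F [ 0.1 -0.6 -1.8] op 37.7 mm
shift [0.0086 0.0047 0.1243] turn [-0.06  0.01 -0.14] joints [0.17 0.5  1.13 0.   1.5  0.38]
```

Request:
{"api": "apply_moves", "payload": {"targets": [[[0.004,0.002,0.005,0,0,-0.1],[0.0086,0.0047,0.015,0,0,-0.1],[0.0086,0.0047,0.03,0,0,-0.1],[0.0086,0.0047,0.055,0,0,-0.1],[0.0086,0.0047,0.08,0,0,-0.1],[0.0086,0.0047,0.1,0,0,-0.1],[0.0086,0.0047,0.115,0,0,-0.1],[0.0086,0.0047,0.12,0,0,-0.1]]]}}

```text
time_s: 15.33
tool_pos: [0.5782, 0.227, 0.1009]
tool_rot: [0.774, 0.633, -0.003, -0.002]
wrist_force: [-0.5, -0.8, -1.9]
opening: 0.442
grip_force: 53.4
```

Request:
{"api": "apply_moves", "payload": {"targets": [[[0,0,0,0,0,0],[0,0,0,0,0,0],[0,0,0,0,0,0]]]}}

```text
time_s: 15.58
tool_pos: [0.5799, 0.2275, 0.1055]
tool_rot: [0.774, 0.633, 0.001, 0.0]
wrist_force: [0.2, -1.4, -1.3]
opening: 0.44
grip_force: 53.4
```

```bash
python3 d.py 0.5793 0.2262 0.0712 -11.5
```

```text
t 15.58 pos [0.5799 0.2275 0.1055] F [ 0.2 -1.4 -1.3] op 37.5 mm
shift [-0.0014 -0.0004  0.0343] turn [ 0.06 -0.05  0.03] joints [0.18 0.62 1.28 0.   1.24 0.38]
```

Request:
{"api": "apply_moves", "payload": {"targets": [[[-0.0014,-0.0004,0.006,0,0,0],[-0.0014,-0.0004,0.014,0,0,0],[-0.0014,-0.0004,0.021,0,0,0],[-0.0014,-0.0004,0.026,0,0,0],[-0.0014,-0.0004,0.028,0,0,0],[-0.0014,-0.0004,0.029,0,0,0],[-0.0014,-0.0004,0.03,0,0,0],[-0.0014,-0.0004,0.031,0,0,0]]]}}

```text
time_s: 16.25
tool_pos: [0.5788, 0.2262, 0.0735]
tool_rot: [0.774, 0.633, -0.0, -0.0]
wrist_force: [0.6, -0.7, -2.0]
opening: 0.438
grip_force: 53.5
```

Request:
{"api": "apply_moves", "payload": {"targets": [[[0,0,0.001,0,0,0],[0,0,0.002,0,0,0],[0,0,0.0025,0,0,0],[0,0,0.0025,0,0,0]]]}}

```text
time_s: 16.58
tool_pos: [0.5788, 0.2261, 0.0714]
tool_rot: [0.774, 0.633, 0.0, -0.0]
wrist_force: [-1.0, -0.9, 3.4]
opening: 0.442
grip_force: 54.0
```

The foot is on the tray floor at 3.4 N. Releasing, then going straight up.

Request:
{"api": "apply_moves", "payload": {"targets": [[[0,0,0,0,0,0],[0,0,0,0,0,0],[0,0,0,0,0,0],[0,0,0,0,0,0],[0,0,0,0,0,0],[0,0,0,0,0,0],[0,0,0,0,0,0],[0,0,0,0,0,0]]], "grip": 0.0854}}

```text
time_s: 17.25
tool_pos: [0.5786, 0.2261, 0.0709]
tool_rot: [0.774, 0.633, -0.0, -0.0]
wrist_force: [0.6, -0.1, 0.6]
opening: 1.004
grip_force: 0.0
```

Request:
{"api": "apply_moves", "payload": {"targets": [[[0,0,-0.005,0,0,0],[0,0,-0.018,0,0,0],[0,0,-0.035,0,0,0],[0,0,-0.06,0,0,0],[0,0,-0.09,0,0,0],[0,0,-0.12,0,0,0],[0,0,-0.15,0,0,0],[0,0,-0.16,0,0,0]]]}}

```text
time_s: 17.92
tool_pos: [0.5797, 0.2263, 0.2362]
tool_rot: [0.774, 0.633, 0.003, 0.001]
wrist_force: [0.1, -0.3, 0.6]
opening: 1.001
grip_force: 0.0
```

Request:
{"api": "apply_moves", "payload": {"targets": [[[-0.03,0,0,0,0,0],[-0.06,0,0,0,0,0],[-0.09,0,0,0,0,0],[-0.12,0,0,0,0,0],[-0.15,0,0,0,0,0],[-0.18,0,0,0,0,0],[-0.2,0,0,0,0,0],[-0.2,0,0,0,0,0]]]}}

```text
time_s: 18.58
tool_pos: [0.5383, 0.027, 0.2308]
tool_rot: [0.775, 0.632, -0.001, -0.0]
wrist_force: [0.4, 0.1, 0.2]
opening: 1.003
grip_force: 0.0
```

```bash
python3 - <<'E'
from m import *
a=cam('side'); c=cam('top'); P=cloud(c)
for nm,u,v in(('red',197,225),('blue',223,231)):
    m=np.zeros(P.shape[:2],bool); m[v-14:v+15,u-17:u+18]=1
    m=big(m&(P[...,2]>.092)&(P[...,2]<.11)); d=np.array([onz(c,p,.0985) for p in np.argwhere(m)[:,::-1]]); print(nm,m.sum(),d.mean(0).round(4),np.median(P[...,2][m]).round(4),rectw(c,m,.0985))
cv2.imwrite('pics/end.png',np.hstack([cv2.resize(a['img'][210:330,180:300],(400,400),interpolation=2),cv2.resize(c['img'][170:290,150:270],(400,400),interpolation=2)])[...,::-1])
E
```

```text
red 278 [0.5773 0.2248 0.0985] 0.0988 ((577.4169311523438, 224.83372497558594), (68.90294647216797, 39.79799270629883), 80.17459869384766)
blue 148 [0.5636 0.1614 0.0985] 0.0988 ((563.8410034179688, 161.7284698486328), (40.810611724853516, 37.961181640625), 1.4777204990386963)
```

View pics/end.png

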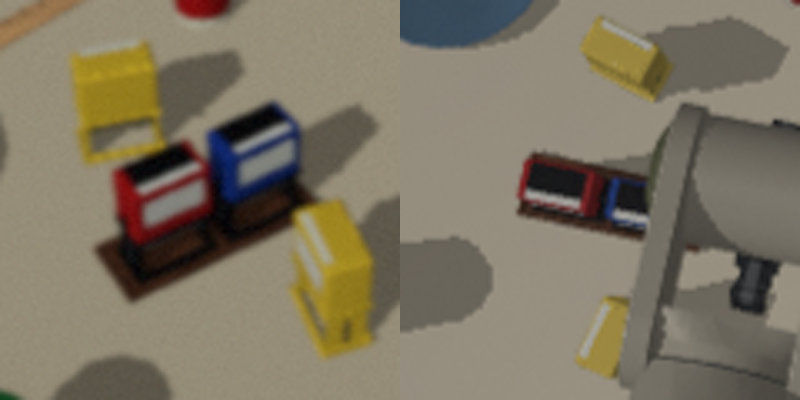

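The red stamp stands upright in its own bay at (165,200) in the crop, about 1 mm from its start, with the head up (top at 98.8 mm). The blue stamp is half hidden by the arm in the top view but unmoved in the side view. Handing in.

```bash
python3 -c "
from workcell import bot
print(bot.hand_in())"
```

```text
the job is handed in; nothing more can be done
None
```

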